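# Clamp a dovetail board in a cam jig with a loose square key

## Robot

A 6-joint arm with a two-finger parallel gripper is mounted at the origin on a cart in front of the work surface, level with it; the furniture and walls round the work are solid. World frame = base frame: x ahead of the robot, y to its left, z up, the work surface at z = 0. Lengths are in m, angles in rad, forces in N, time in s.
With the tool pointing down it reaches from about 0.35 to 0.8 m from the base axis. Payload 7.3 kg.
Tool frame: the origin (TCP) lies between the finger pads; the fingertips stand 14 mm ahead of it and the grasp point (between the pads) lies 5 mm behind it (env.tip_reach is the distance from the TCP to the fingertips, in m); z points along the fingers, y is the line along which they close (so a half turn about z gives the same grasp; the last joint's range is limited). The gripper opens to 85 mm and grips with 20 to 120 N. Pads are 22 mm wide; open, the fingers measure 114 mm over their backs; the gripper's body (76 mm by 85 mm) begins 54 mm behind the grasp point. The pads swing forward as they close: fully open they stand 13 mm farther back than shut.
Start: joints at [-1.341, 0.342, 1.524, -0, 1.275, -0.146], TCP at [0.193, -0.488, 0.245] pointing down, gripper open.
Joint ranges: [-2.53, 2.53], [-0.77, 2.02], [0.04, 2.7], [-1, 4.14], [0.28, 2.66], [-3.11, 3.11]. Speed limits (rad/s): [2.57, 2.57, 3.14, 3.14, 3.14, 3.14].

## Interface

Orientations are given as a rotation vector (axis times angle).
In Python, from station import env gives the robot as it stands. The module is installed in compiled form; this text tells all that it offers.
- The arm moves only by the tool send_rows, never from a script. Its argument "increments" is one flat list of numbers, 5 for each row, row after row: the closure, from 0 (fully open) to 1 (shut), then the shift along the tool's x, y, z in m, then the turn about the tool's z in rad. A call has 1 to 5 rows; each row shifts and turns the commanded pose from where the row before left it, along the tool's axes as they then stand; what a row does not reach is not made up. A row lasts 1/12 s, in which the tool goes at most 41.7 mm and 7.16 degrees, less where a joint would pass 70% of its speed; a pose out of reach is approached as far as the arm can. A call with a gripper value outside its range is refused whole. The fingers move at their own pace and stop on an object; "squeeze" is the grip in N (left out, the last holds). Time passes only in rows, so rows that do not move let the fingers close. It gives the time, the measured TCP pose, the force, the opening and the grip force at its end, in the units of the state.
- env.read_state(): the state, without advancing time (a new reading comes with each control period).
- env.camera(name): name is "scene" or "top" or "wrist"; returns a dict with "color" (480x640x3 uint8, red, green, blue), "fx", "fy", "cx", "cy" (pixels), "cam_to_world" (4x4, takes a point from camera to world coordinates). Camera axes: x right, y up, looking along -z (the intrinsics and any distortion apply to the point x, -y, -z); pixel columns grow to the right and rows downward; lengths in m; the calibration is good to about 2 mm. A picture is of the moment at which its call begins. There is no depth.
- env.finish_job(): hands the job in; it is judged then, once.
The state is a dict: "t": time; "qpos": joint angles; "dq": joint speeds; "joint_efforts": joint torques, N m; "tool_pos": TCP position; "tool_rot": TCP orientation; "ft_force": force on the tool from outside, world axes, zero at the start; "wrist_torque": the same for the moment, N m; "opening": finger opening in m; "finger_force": force on a finger pad.
Only numpy, scipy, OpenCV 4.12 (cv2) and the standard library are available. Lean on these libraries where they do the work, as an engineer would, in place of code of your own. Each camera call takes 0.05 s, during which the arm holds its last target. There are 200 camera calls.

## Task

Clamp the dovetailed board in the jig so that its tails can be pared: take the square T-handled key out of the tool block, feel it, without forcing it, fully home into the recessed square socket of the jig's steel cam and turn it clockwise until the board is nipped firmly against the long fence, stopping by feel at about a quarter of a newton metre so that the soft edge is not bruised. Then draw the key out and put it back upright in its own hole in the tool block, all the way down. Leave the chisel, the try square and the walnut offcut where they are.

Things in the scene. Friction and masses are not known exactly. Their poses are not given: they have to be found in the camera images.
- key_grip (a point): Centre of the key's T-bar, where to grasp it. Bar: dark steel, 70 mm long (its x axis), 12 mm wide (y), 14 mm high. z points up the key. Under the bar: 19 mm of round stem 13 mm thick, then a collar 23 mm across (25 to 20 mm above the tip), then the square bit, 20 mm long. The key weighs about 0.1 kg and starts upright, bit down, in the tool block; it can turn in its round hole.
- key_tip (a point): Centre of the lower end of the key's square bit, 51 mm straight below key_grip, same axes. The bit is 10 x 10 mm, faces square to the T-bar, chamfered to 8.6 mm over the lowest 1.5 mm.
- socket (a point): Centre of the cam's flat top, on the cam's axis (z up, 38 mm above the bench). A 17 mm wide round recess goes 6 mm down; there the square socket begins, 11 x 11 mm and 16 mm deep. Fully home the key's collar rests on the cam's top, tip 20 mm below this point. This frame turns with the jig, not with the cam: how the square stands is NOT measured; feel for it, or look into it.
- board: Pale wooden board with cut dovetails, 90 mm (its x) by 165 mm (its y) by 16 mm, about 0.16 kg; origin at the centre of its underside, 24 mm above the bench. It lies loose on the jig's plywood base, a few mm off the fence and up to 0.02 rad askew; the cam pushes it up to the fence.
- fence: Long brown wooden rail on the fixed jig, 185 mm (its x) by 20 (y) by 14 mm; origin: centre of its underside. Its face at y = -10 mm takes the board; opposite sits the eccentric cam, a 48 mm steel disc. 0.6 to 1.3 rad clockwise from its start the board meets the fence. Moment on the key: under 0.1 N m turns it free, 0.2 to 0.3 nips the board firmly (it stays by friction), over 0.4 bruises it.
- block_hole (a point): Mouth of the key's hole, on top of the fixed wooden tool block (50 x 160 x 34 mm; a punch and an awl stand 78 and 106 mm from the hole, up to 30 mm above the block). Round, 17 mm wide, 28 mm deep, z up. The key hangs in it by its collar, tip 20 mm below the mouth.
- chisel: Bystander: wood-handled chisel, 289 mm, lying loose left of the jig; origin at its middle. Behind it an upturned stool stands on the bench, its legs leaning out: on the way from the left, draw the arm across in front of it (about x = 0.46 m) rather than swinging outward.
- try_square: Bystander: try square, 181 x 121 mm, dark wooden stock and steel blade, loose at the right; origin at its middle.
- offcut: Bystander: dark walnut offcut, 60 x 70 x 22 mm, loose at the front left; origin at the centre of its underside.
- jig: Fixed clamping jig: plywood base 215 mm (x) by 190 mm by 24 mm thick, screwed to the bench, which carries the fence (+y side), an end stop (+x end) and the cam, whose axis passes 38 mm to the -y side of this origin (underside of the base, z = 0). The rim of the cam's socket is easily burred: press the key with 5 to 10 N; 15 N or more while it stands askew wedges it and burrs the rim.
Not all that is in view belongs to the job. What is shaped like the part that bears key_grip but green is not meant.

How it is judged:
On the way, in this order (a step that is already met when the one before it is completed fails the run):
1. the key is home in the cam's socket (horizontal distance between key_tip and socket below 0.003 m and z of key_tip in the frame of socket below -0.015 m and angle between key_tip's own z axis and vertical below 0.1 rad), for 0.1 s.
2. with the key in the socket, the board is pressed on the fence with more than 8 N (all of step 1 and contact force between fence and board above 8 N), for 0.2 s.
At the end, for the whole second after the job is handed in: The cam keeps the board pressed on the fence with more than 8 N, flat and parallel to the fence within 0.02 rad; the key stands upright and at rest in its hole in the tool block, tip at least 16 mm below the mouth and within 4 mm of its centre (contact force between fence and board above 8 N and angle between the y axis of board and the x axis of fence, either way round below 0.02 rad and angle between board's own z axis and vertical below 0.04 rad and horizontal distance between key_tip and block_hole below 0.004 m and z of key_tip in the frame of block_hole below -0.016 m and angle between key_tip's own z axis and vertical below 0.12 rad and linear speed of key below 0.02 m/s); the robot touches nothing.
It fails at once if the board's edge is bruised: more than 30 N on the fence (contact force between fence and board above 30 N).
It fails at once if the key is forced: wedged against the jig with over 60 N of contact load, all its contacts added up, before it is home in the socket (a push of about 15 N or more while it stands askew) (contact force between key and jig above 60 N and z of key_tip in the frame of socket above -0.012 m and horizontal distance between key_tip and socket below 0.02 m).
It fails at once if the chisel, the try square or the offcut is moved by more than 30 mm (distance of any of chisel, try_square, offcut from where it was at the start of the episode above 0.03 m).
It also fails if it takes over 67 s, if anything falls off the work surface, if the arm or the gripper's body presses on something with over 40 N, if the wrist force passes 120 N, or if a joint passes its speed limit or range.

## Working session

There is one attempt and no reset: what is moved stays moved. The work goes in short steps, Python scripts to look and compute and a tool call to move; the robot and the scene stay as the last step left them, time stands still between calls to the robot, and variables do not carry over. Pictures are saved under pics/ and viewed, at most 10 in all, crops included, and the job is handed in when it is done.

Besides the shell and the picture viewer there is one more tool, called after ">>>" as name(argument=value, ...) on one line, values as JSON. send_rows: Moves the arm, as the interface text tells. Its arguments: {"type":"object","properties":{"increments":{"type":"array","items":{"type":"number"}},"squeeze":{"type":"number"}},"required":["increments"]}

```bash
mkdir -p pics
cat > h.py <<'E'
import numpy as np, cv2
from station import env
from scipy.spatial.transform import Rotation as R
def snap(n,f):
    c=env.camera(n); cv2.imwrite('pics/'+f+'.png',c['color'][:,:,::-1]); np.savez('pics/'+f,**{k:c[k] for k in c}); return c
def load(f): return dict(np.load('pics/'+f+'.npz'))
def ray(c,u,v,z):
    d=np.array([(u-c['cx'])/c['fx'],-(v-c['cy'])/c['fy'],-1]); M=c['cam_to_world']; o=M[:3,3]; w=M[:3,:3]@d
    return o+w*(z-o[2])/w[2]
def proj(c,p):
    M=c['cam_to_world']; q=M[:3,:3].T@(np.array(p)-M[:3,3]); return (c['cx']+c['fx']*q[0]/-q[2], c['cy']-c['fy']*q[1]/-q[2])
E
python3 - <<'E'
from h import *
for n in('scene','top','wrist'):
    c=snap(n,n+'0'); print(n,c.keys(),c['fx'],c['cx'],c['cy'],np.round(c['cam_to_world'],3).tolist())
print(env.read_state(),env.tip_reach)
E
```

```text
scene dict_keys(['color', 'fx', 'fy', 'cx', 'cy', 'cam_to_world']) 440.0263220984258 325.26083953208945 239.0305068939985 [[0.887, 0.292, -0.359, 0.119], [-0.462, 0.543, -0.701, -0.979], [-0.01, 0.788, 0.616, 0.814], [0.0, 0.0, 0.0, 1.0]]
top dict_keys(['color', 'fx', 'fy', 'cx', 'cy', 'cam_to_world']) 434.72631956036724 319.242003243778 241.1164981131282 [[0.001, 0.994, -0.11, 0.435], [-1.0, 0.002, 0.005, -0.111], [0.005, 0.11, 0.994, 1.066], [0.0, 0.0, 0.0, 1.0]]
wrist dict_keys(['color', 'fx', 'fy', 'cx', 'cy', 'cam_to_world']) 331.65446025585413 318.9420521382889 240.82781884121096 [[0.368, 0.884, 0.288, 0.266], [-0.93, 0.35, 0.114, -0.46], [0.0, -0.31, 0.951, 0.373], [0.0, 0.0, 0.0, 1.0]]
{'t': 0.15, 'qpos': array([-1.34098583e+00,  3.42556054e-01,  1.52475710e+00,  6.81676789e-05,
        1.27539771e+00, -1.45992679e-01]), 'dq': array([-0.00097158, -0.00370304, -0.0019943 , -0.00015985, -0.00158621,
       -0.00020717]), 'joint_efforts': array([ 8.31937941e-04, -4.33906710e+01, -2.46146411e+01, -1.37614029e-04,
        5.66254093e-03, -1.42579708e-06]), 'tool_pos': array([ 0.19266756, -0.48808659,  0.24480317]), 'tool_rot': array([-3.08520111e+00, -5.86602824e-01, -2.87315180e-05]), 'ft_force': array([0.17908033, 0.12908799, 0.09989592]), 'wrist_torque': array([-0.01396819, -0.00143375, -0.00582565]), 'finger_force': 0.0, 'opening': 0.08547289866932947} 0.014
```

View pics/top0.png

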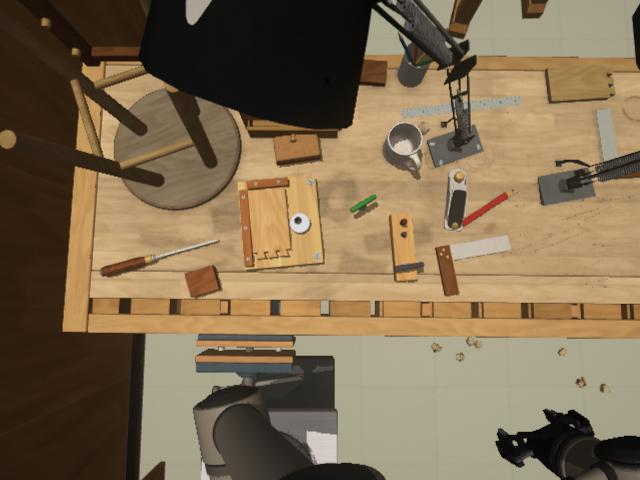

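View pics/scene0.png

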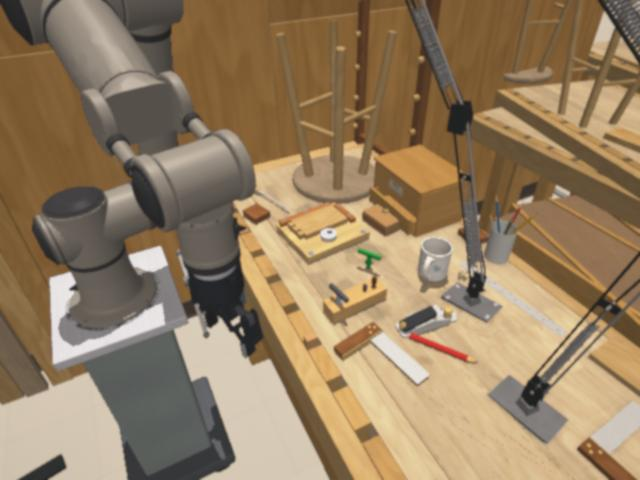

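Top view: the dark T-handled key stands in the block at about (408,267). A green twin lies at (363,203) and isn't meant. The jig's cam is at (300,223), the fence is the left brown rail at (247,228), and the punch and awl are at (404,222) and (404,235). An enlarged crop will confirm this.

Run:
```python
from h import *
im=cv2.imread('pics/top0.png')
a=cv2.resize(im[195:285,380:435],None,fx=6,fy=6,interpolation=cv2.INTER_CUBIC)
b=cv2.resize(im[170:280,232:328],None,fx=4.9,fy=4.9,interpolation=cv2.INTER_CUBIC)[:540]
print(a.shape,b.shape)
cv2.imwrite('pics/crop1.png',np.hstack([a,b[:a.shape[0]]])[:, :800])
c=load('top0')
for n,u,v,z in [('key',408,267,.034+.031),('hole',404,267,.034),('socket',300,223,.038),('green',363,203,0.0)]: print(n,ray(c,u,v,z).round(4))
```

```text
(540, 330, 3) (539, 470, 3)Traceback (most recent call last):
  File "<stdin>", line 6, in <module>
    return _nx.concatenate(arrs, 1, dtype=dtype, casting=casting)
           ~~~~~~~~~~~~~~~^^^^^^^^^^^^^^^^^^^^^^^^^^^^^^^^^^^^^^^
ValueError: all the input array dimensions except for the concatenation axis must match exactly, but along dimension 0, the array at index 0 has size 540 and the array at index 1 has size 539
```

Run:
```python
from h import *
im=cv2.imread('pics/top0.png')
a=cv2.resize(im[195:285,380:435],(330,540),interpolation=cv2.INTER_CUBIC)
b=cv2.resize(im[170:278,232:326],(470,540),interpolation=cv2.INTER_CUBIC)
cv2.imwrite('pics/crop1.png',np.hstack([a,b]))
c=load('top0')
for n,u,v,z in [('key',408,267,.034+.038),('hole',404,267,.034),('socket',300,223,.038),('green',363,203,0.0)]: print(n,ray(c,u,v,z).round(4))
```

```text
key [ 0.4857 -0.3192  0.072 ]
hole [ 0.4876 -0.3177  0.034 ]
socket [ 0.5922 -0.0704  0.038 ]
green [ 0.6486 -0.2255  0.    ]
```

View pics/crop1.png

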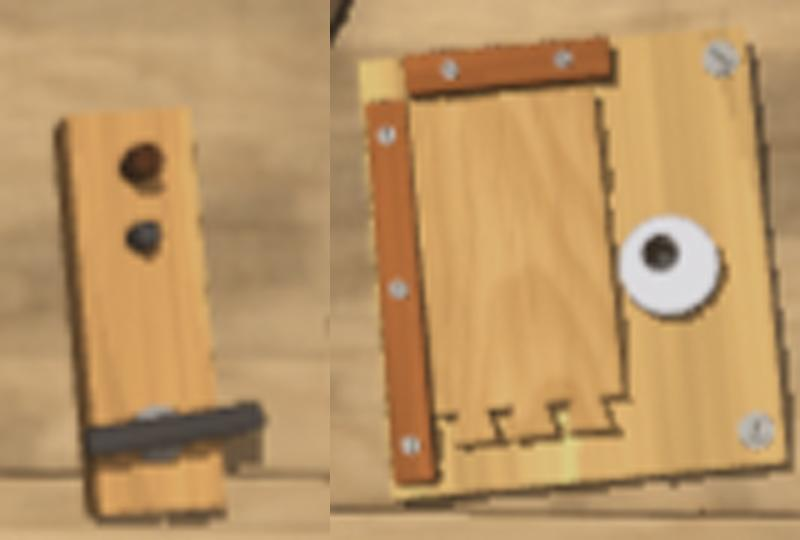

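The crop confirms it: the dark T-bar is centred at about pixel (409.2,266.7), with the punch and awl behind it. The cam's off-centre recess is at about (298,220.4).

Run:
```python
from h import *
c=load('top0')
k=[ray(c,*p,.072) for p in((394.7,268.5),(424.2,264.3))]; print(k,np.linalg.norm(k[0]-k[1]),np.arctan2(*(k[0]-k[1])[[1,0]]), (k[0]+k[1])/2)
print('sock',ray(c,298,220.4,.038))
# fence inner face direction, crop px
f=lambda x,y:(232+(x-330)/5,170+y/5)
a=ray(c,*f(368,103),.038);b=ray(c,*f(394,482),.038);print('fence',a,b,np.linalg.norm(a-b),np.arctan2(*(a-b)[[1,0]]))
t=env.read_state()['tool_pos'];d=(k[0]+k[1])/2-t;X=np.array([.930,.367,0]);Y=np.array([.367,-.930,0]);print(d@X,d@Y,d)
```

```text
[array([ 0.48226186, -0.28870859,  0.072     ]), array([ 0.49194951, -0.35646625,  0.072     ])] 0.06844670986408728 1.7128089223683858 [ 0.48710569 -0.32258742  0.072     ]
sock [ 0.59844174 -0.06554202  0.038     ]
fence [0.67071431 0.0754203  0.038     ] [0.48838641 0.05931977 0.038     ] 0.18303740030336663 0.08807689203693898
0.3345656557266218 -0.04585543894512492 [ 0.29443813  0.16549917 -0.17280317]
```

>>> send_rows(increments=[0,0.0335,-0.0046,0.004,0,0,0.0335,-0.0046,0.004,0,0,0.0335,-0.0046,0.004,0,0,0.0335,-0.0046,0.004,0,0,0.0335,-0.0046,0.004,0], squeeze=60)

```text
t: 0.57
tool_pos: [0.3411, -0.4045, 0.2249]
tool_rot: [-3.086, -0.586, 0.0]
ft_force: [1.0, -1.4, 0.2]
opening: 0.0854
finger_force: 0.0
```

>>> send_rows(increments=[0,0.0335,-0.0046,0.01,0,0,0.0335,-0.0046,0.01,0,0,0.0335,-0.0046,0.01,0,0,0.0335,-0.0046,0.01,0,0,0.0335,-0.0046,0.01,0])

```text
t: 0.98
tool_pos: [0.4887, -0.3215, 0.1746]
tool_rot: [-3.086, -0.587, 0.001]
ft_force: [0.0, -1.0, -0.2]
opening: 0.0856
finger_force: 0.0
```

>>> send_rows(increments=[0,0,0,0,-0.12,0,0,0,0,-0.12,0,0,0,0,-0.12,0,0,0,0,-0.12,0,0,0,0,-0.12])

```text
t: 1.4
tool_pos: [0.4874, -0.3224, 0.1748]
tool_rot: [-2.77, -1.481, 0.001]
ft_force: [-0.2, 0.0, 0.2]
opening: 0.0855
finger_force: 0.0
```

>>> send_rows(increments=[0,0,0,0,-0.12,0,0,0,0,-0.12,0,0,0,0,-0.12,0,0,0,0,-0.12,0,0,0,0,-0.12])

```text
t: 1.82
tool_pos: [0.4873, -0.3225, 0.1749]
tool_rot: [-2.209, -2.233, 0.0]
ft_force: [-0.1, -0.9, 0.2]
opening: 0.0856
finger_force: 0.0
```

>>> send_rows(increments=[0,0,0,0,-0.12,0,0,0,0,-0.016,0,0,0,0,0,0,0,0,0,0])

```text
t: 2.15
tool_pos: [0.4874, -0.3226, 0.1751]
tool_rot: [-2.063, -2.369, 0.0]
ft_force: [0.3, -0.0, 0.8]
opening: 0.0855
finger_force: 0.0
```

```bash
cat >> h.py <<'E'
def st():
    s=env.read_state(); M=R.from_rotvec(s['tool_rot']).as_matrix(); h=np.arctan2(M[1,0],M[0,0])
    print('t',round(s['t'],2),'pos',s['tool_pos'].round(4),'head',round(h,4),'tilt',M[:,2].round(4),'F',s['ft_force'].round(2),'M',s['wrist_torque'].round(3),'open',round(s['opening'],4),'ff',round(float(s['finger_force']),1),'q6',round(s['qpos'][5],3)); return s,M,h
E
python3 - <<'E'
from h import *
st(); c=snap('wrist','w1'); print(c['cam_to_world'].round(3).tolist(), proj(c,[.4871,-.3226,.072]))
E
```

```text
t 2.15 pos [ 0.4874 -0.3226  0.1751] head 1.7086 tilt [-3.e-04  2.e-04 -1.e+00] F [ 0.31 -0.05  0.78] M [-0.016  0.041 -0.037] open 0.0855 ff 0.0 q6 -0.853
[[0.99, -0.131, -0.044, 0.476], [0.138, 0.941, 0.309, -0.245], [0.0, -0.312, 0.95, 0.303], [0.0, 0.0, 0.0, 1.0]] (np.float64(319.2391651494104), np.float64(244.3729013805504))
```

View pics/w1.png

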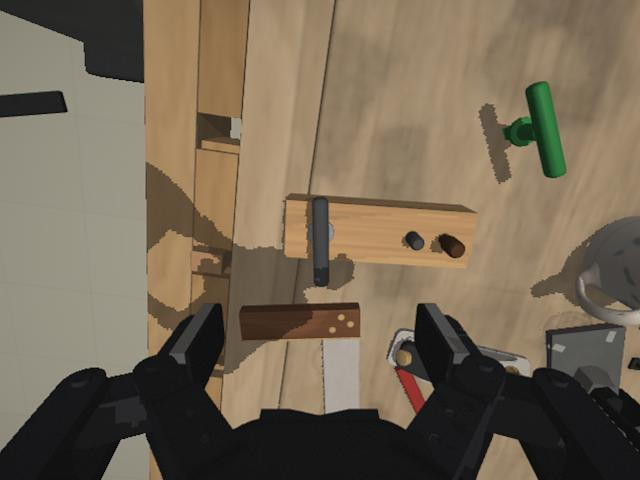

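The wrist view shows the bar from (320,197) to (321,286), within about 1 mm of the prediction. Descending to grasp it.

>>> send_rows(increments=[0,0,0.001,0.03,0,0,0,0,0.03,0,0,0,0,0.03,0,0,0,0,0.025,0,0,0,0,0,0])

```text
t: 2.62
tool_pos: [0.4859, -0.3203, 0.0553]
tool_rot: [-2.056, -2.363, 0.0]
ft_force: [-1.8, 1.2, -0.6]
opening: 0.0854
finger_force: 0.0
```

>>> send_rows(increments=[1,0,0,0,0,1,0,0,0,0,1,0,0,0,0,1,0,0,0,0,1,0,0,0,0])

```text
t: 3.03
tool_pos: [0.4891, -0.323, 0.0618]
tool_rot: [2.058, 2.37, -0.0]
ft_force: [-0.2, 0.2, 0.5]
opening: 0.0255
finger_force: 0.0
```

>>> send_rows(increments=[1,0,0,0,0,1,0,0,0,0,1,0,0,0,0,1,0,0,0,0,1,0,0,0,0])

```text
t: 3.45
tool_pos: [0.4888, -0.3228, 0.0614]
tool_rot: [2.058, 2.371, -0.0]
ft_force: [-1.7, 0.9, 6.6]
opening: 0.0107
finger_force: 60.3
```

Run:
```python
from h import *
st(); c=snap('wrist','w2')
```

```text
t 3.45 pos [ 0.4888 -0.3228  0.0614] head 1.7118 tilt [ 0.0012 -0.0012 -1.    ] F [-1.69  0.87  6.58] M [0.118 0.184 0.025] open 0.0107 ff 60.3 q6 -0.855
```

View pics/w2.png

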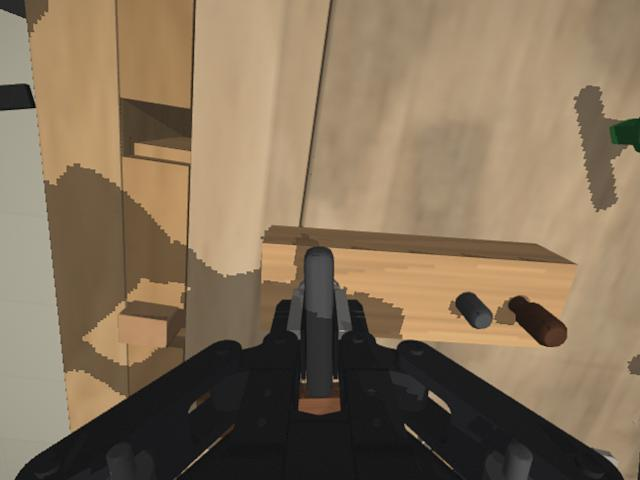

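The bar is held between the pads, with its near end at (319,248). Lifting straight out.

Run:
```python
from h import *
s,M,h=st(); c=load('w2')
for v in (247,250,253):
  p=ray(c,319,v,.070); print(M.T@(p-s['tool_pos']))
t0=s['tool_pos']; print(M.T@(np.array([.5984,-.0655,.2])-t0))
```

```text
t 3.5 pos [ 0.4888 -0.3228  0.0614] head 1.7118 tilt [ 0.0012 -0.0012 -1.    ] F [-0.04  0.53  6.04] M [0.087 0.146 0.02 ] open 0.0106 ff 60.3 q6 -0.855
[ 0.03702051 -0.00057238 -0.00862392]
[ 0.03580295 -0.00057113 -0.0086223 ]
[ 0.03457804 -0.00056987 -0.00862068]
[ 0.23920183  0.14480324 -0.13874028]
```

>>> send_rows(increments=[1,0,0,-0.005,0,1,0,0,-0.015,0,1,0,0,-0.025,0,1,0,0,-0.03,0,1,0,0,-0.03,0])

```text
t: 3.92
tool_pos: [0.4879, -0.322, 0.1659]
tool_rot: [-2.058, -2.371, 0.0]
ft_force: [1.1, 0.1, -1.4]
opening: 0.0106
finger_force: 59.3
```

>>> send_rows(increments=[1,0,0,-0.015,0,1,0,0,0,0])

```text
t: 4.08
tool_pos: [0.4899, -0.3237, 0.1844]
tool_rot: [2.054, 2.367, -0.0]
ft_force: [0.8, 0.2, -1.9]
opening: 0.0107
finger_force: 59.4
```

Run:
```python
from h import *
s,M,h=st()
print(M.T@(np.array([.5984,-.0655,.2])-s['tool_pos']))
```

```text
t 4.08 pos [ 0.4899 -0.3237  0.1844] head 1.7118 tilt [ 0.0057 -0.005  -1.    ] F [ 0.77  0.21 -1.87] M [-0.008 -0.012  0.03 ] open 0.0107 ff 59.4 q6 -0.855
[ 0.24026317  0.14382661 -0.01622329]
```

>>> send_rows(increments=[1,0.02,0.018,0,0,1,0.02,0.018,0,0,1,0.02,0.018,0,0,1,0.02,0.018,0,0,1,0.02,0.018,0,0])

```text
t: 4.5
tool_pos: [0.5633, -0.2094, 0.1785]
tool_rot: [-2.058, -2.37, 0.001]
ft_force: [0.0, 1.2, -1.6]
opening: 0.0106
finger_force: 59.3
```

>>> send_rows(increments=[1,0.02,0.018,0.02,0,1,0.02,0.018,0.025,0,1,0.022,0.018,0.025,0,1,0,0,0,0,1,0,0,0,0])

```text
t: 4.92
tool_pos: [0.6068, -0.1398, 0.1067]
tool_rot: [-2.052, -2.371, 0.004]
ft_force: [-0.1, -0.6, -1.2]
opening: 0.0107
finger_force: 59.3
```

>>> send_rows(increments=[1,0,0,0,0])

```text
t: 5.0
tool_pos: [0.6077, -0.1419, 0.1093]
tool_rot: [-2.058, -2.372, 0.002]
ft_force: [0.0, 0.9, -1.3]
opening: 0.0107
finger_force: 59.3
```

Run:
```python
from h import *
s,M,h=st(); c=snap('wrist','w3'); u,v=proj(c,[.5984,-.0655,.038]); print(u,v)
im=c['color'][:,:,::-1]; u,v=int(u),int(v); x0=max(u-55,0);y0=max(v-45,0); print(x0,y0)
cv2.imwrite('pics/crop3.png',cv2.resize(im[y0:y0+90,x0:x0+110],None,fx=6,fy=6,interpolation=cv2.INTER_CUBIC))
```

```text
t 5.0 pos [ 0.6077 -0.1419  0.1093] head 1.7123 tilt [-1.8e-03  2.0e-04 -1.0e+00] F [ 0.05  0.87 -1.29] M [-0.035 -0.003  0.018] open 0.0107 ff 59.3 q6 -0.493
322.8324605353715 135.2193119976291
267 90
```

View pics/crop3.png

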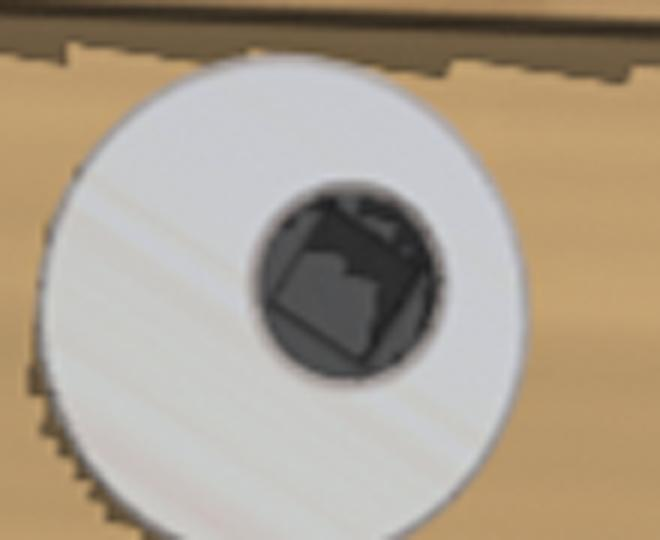

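The crop shows the square socket clearly. Its corners are at crop (328,207), (425,262), (365,362) and (270,303), and the recess is centred at (348,280), which is full-image pixel (325,136.7).

Run:
```python
from h import *
c=load('w3'); f=lambda x,y:(267+x/6-.4,90+y/6-.4)
P=[ray(c,*f(*p),.032) for p in((328,207),(425,262),(365,362),(270,303))]
for i in range(4):
  e=P[(i+1)%4]-P[i]; print(np.linalg.norm(e[:2]),np.degrees(np.arctan2(e[1],e[0]))%90)
sq=sum(P)/4; rc=ray(c,*f(348,280),.038); print(sq,rc)
s,M,h=st(); print('head mod90',np.degrees(h)%90, 'd', M.T@(rc-s['tool_pos']),M.T@(sq-s['tool_pos']))
```

```text
0.01081985731135058 70.0426169429581
0.011131683222448441 66.63899000449005
0.010991122808702188 67.3323116568549
0.010624001558677619 65.61670319208643
[ 0.59954417 -0.06636378  0.032     ] [ 0.59948758 -0.06592268  0.038     ]
t 5.05 pos [ 0.608  -0.1426  0.1102] head 1.7113 tilt [-1.e-04 -4.e-04 -1.e+00] F [ 0.45  0.16 -1.79] M [-0.045  0.019 -0.008] open 0.011 ff 59.3 q6 -0.493
head mod90 8.049865944804836 d [0.07712539 0.00229334 0.07222208] [0.07668279 0.0022886  0.07822223]
```

Turning to align the square (+0.535 rad) and moving over the socket.

>>> send_rows(increments=[1,0.0255,0.001,0,0,1,0.0255,0.001,0,0,1,0.0255,0.001,0,0,1,0,0,0,0.107,1,0,0,0,0.107])

```text
t: 5.47
tool_pos: [0.6005, -0.0655, 0.1116]
tool_rot: [2.304, 2.133, 0.002]
ft_force: [0.5, -1.4, -0.9]
opening: 0.0109
finger_force: 59.4
```

>>> send_rows(increments=[1,0,0,0.005,0.107,1,0,0,0.005,0.107,1,0,0,0.005,0.107,1,0,0,0.003,0,1,0,0,0.002,0])

```text
t: 5.88
tool_pos: [0.6005, -0.0668, 0.0908]
tool_rot: [2.611, 1.745, 0.001]
ft_force: [-0.3, 0.3, -0.5]
opening: 0.0109
finger_force: 59.4
```

>>> send_rows(increments=[1,0,0,0,0,1,0,0,0,0])

```text
t: 6.05
tool_pos: [0.6006, -0.0662, 0.0907]
tool_rot: [2.612, 1.745, 0.001]
ft_force: [0.1, 0.3, -1.0]
opening: 0.0107
finger_force: 59.4
```

Run:
```python
from h import *
s,M,h=st(); print(np.degrees(h)); c=snap('wrist','w4'); snap('scene','s4')
cv2.imwrite('pics/crop4.png',cv2.resize(c['color'][160:460,170:470,::-1],None,fx=2,fy=2,interpolation=cv2.INTER_CUBIC)); print(M.T@(np.array([.5995,-.0661,.038])-s['tool_pos']))
```

```text
t 6.05 pos [ 0.6006 -0.0662  0.0907] head 1.1783 tilt [ 6.e-04 -3.e-04 -1.e+00] F [ 0.13  0.26 -0.98] M [-0.012 -0.011  0.033] open 0.0107 ff 59.4 q6 0.156
67.5098056259281
[-0.00029886 -0.00106753  0.05268907]
```

View pics/crop4.png

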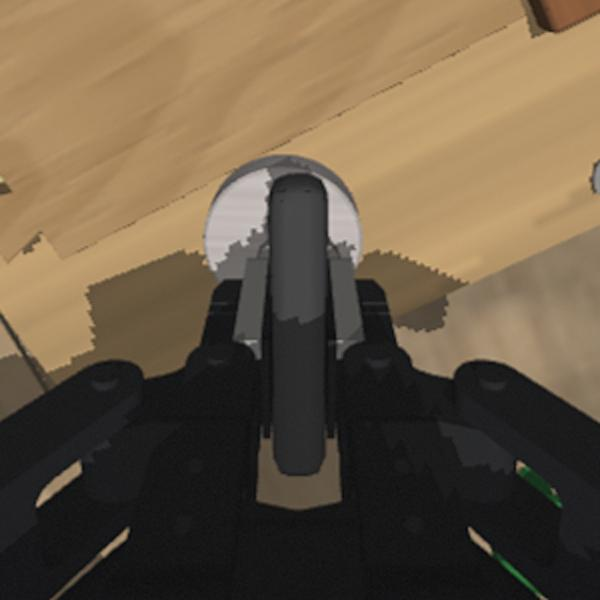

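>>> send_rows(increments=[1,0,-0.0005,0.003,0,1,0,0,0.002,0,1,0,0,0.002,0,1,0,0,0.001,0,1,0,0,0,0])

```text
t: 6.57
tool_pos: [0.5998, -0.0654, 0.0819]
tool_rot: [-2.613, -1.744, 0.001]
ft_force: [-0.5, 0.0, -0.9]
opening: 0.0108
finger_force: 59.4
```

```bash
python3 -c "
from h import *
st()"
```

```text
t 6.57 pos [ 0.5998 -0.0654  0.0819] head 1.177 tilt [-7.e-04  1.e-04 -1.e+00] F [-0.47  0.04 -0.85] M [ 0.016 -0.007  0.007] open 0.0108 ff 59.4 q6 0.158
```

>>> send_rows(increments=[1,0,0,0.001,0,1,0,0,0.001,0,1,0,0,0.001,0,1,0,0,0,0])

```text
t: 6.9
tool_pos: [0.5999, -0.0655, 0.0791]
tool_rot: [-2.613, -1.744, 0.0]
ft_force: [0.7, 0.2, -2.2]
opening: 0.0109
finger_force: 59.4
```

```bash
python3 -c "
from h import *
st()"
```

```text
t 6.9 pos [ 0.5999 -0.0655  0.0791] head 1.1768 tilt [-3.e-04 -0.e+00 -1.e+00] F [ 0.72  0.2  -2.21] M [ 0.004 -0.023 -0.017] open 0.0109 ff 59.4 q6 0.158
```

>>> send_rows(increments=[1,0,0,0.001,0,1,0,0,0.001,0,1,0,0,0,0])

```text
t: 7.15
tool_pos: [0.5999, -0.0655, 0.0771]
tool_rot: [-2.613, -1.744, 0.0]
ft_force: [-0.5, 0.8, -2.0]
opening: 0.0114
finger_force: 59.4
```

```bash
python3 -c "
from h import *
st()"
```

```text
t 7.15 pos [ 0.5999 -0.0655  0.0771] head 1.1768 tilt [-3.e-04 -0.e+00 -1.e+00] F [-0.53  0.79 -1.95] M [ 0.007 -0.022 -0.038] open 0.0114 ff 59.4 q6 0.158
```

>>> send_rows(increments=[1,0,0,0.001,0,1,0,0,0.001,0,1,0,0,0.001,0])

```text
t: 7.4
tool_pos: [0.6, -0.0655, 0.0742]
tool_rot: [2.613, 1.744, -0.0]
ft_force: [-0.4, 0.2, -1.0]
opening: 0.0113
finger_force: 59.4
```

```bash
python3 -c "
from h import *
st()"
```

```text
t 7.4 pos [ 0.6    -0.0655  0.0742] head 1.1768 tilt [ 0.e+00 -1.e-04 -1.e+00] F [-0.38  0.22 -1.05] M [-0.052 -0.025 -0.   ] open 0.0113 ff 59.4 q6 0.158
```

>>> send_rows(increments=[1,0,0,0.0015,0,1,0,0,0.0015,0,1,0,0,0.0015,0,1,0,0,0.0015,0,1,0,0,0,0])

```text
t: 7.82
tool_pos: [0.5998, -0.0655, 0.0679]
tool_rot: [-2.613, -1.743, 0.001]
ft_force: [-0.1, -0.3, -0.9]
opening: 0.0113
finger_force: 59.4
```

>>> send_rows(increments=[1,0,0,0.0005,0,1,0,0,0.0005,0,1,0,0,0.0005,0,1,0,0,0,0])

```text
t: 8.15
tool_pos: [0.6, -0.0655, 0.0668]
tool_rot: [2.613, 1.744, -0.0]
ft_force: [0.1, -1.0, -1.1]
opening: 0.0105
finger_force: 59.3
```

```bash
python3 -c "
from h import *
st()"
```

```text
t 8.15 pos [ 0.6    -0.0655  0.0668] head 1.1767 tilt [ 1.e-04 -1.e-04 -1.e+00] F [ 0.13 -1.   -1.12] M [-0.102 -0.054 -0.022] open 0.0105 ff 59.3 q6 0.158
```

>>> send_rows(increments=[1,0,0,0.0005,0,1,0,0,0.0005,0,1,0,0,0,0])

```text
t: 8.4
tool_pos: [0.6, -0.0655, 0.0657]
tool_rot: [2.613, 1.744, -0.0]
ft_force: [-0.8, -1.2, -0.9]
opening: 0.0109
finger_force: 59.4
```

```bash
python3 -c "
from h import *
st()"
```

```text
t 8.4 pos [ 0.6    -0.0655  0.0657] head 1.1768 tilt [-1.e-04 -0.e+00 -1.e+00] F [-0.76 -1.23 -0.92] M [-0.032  0.051 -0.017] open 0.0109 ff 59.4 q6 0.158
```

>>> send_rows(increments=[1,0,0,0.0005,0,1,0,0,0.0004,0,1,0,0,0,0])

```text
t: 8.65
tool_pos: [0.6001, -0.0656, 0.0654]
tool_rot: [2.613, 1.743, 0.0]
ft_force: [-1.6, -0.4, 4.2]
opening: 0.011
finger_force: 60.1
```

```bash
python3 -c "
from h import *
st()"
```

```text
t 8.65 pos [ 0.6001 -0.0656  0.0654] head 1.1768 tilt [ 5.e-04 -2.e-04 -1.e+00] F [-1.64 -0.35  4.17] M [-0.013  0.329  0.043] open 0.011 ff 60.1 q6 0.158
```

The key is home: about 5 N of reaction at the expected height. Turning clockwise now.

>>> send_rows(increments=[1,0,0,-0.0002,0.05,1,0,0,0,0.08,1,0,0,0,0.08,1,0,0,0,0.08,1,0,0,0,0.0])

```text
t: 9.07
tool_pos: [0.5997, -0.0656, 0.0654]
tool_rot: [2.839, 1.344, -0.001]
ft_force: [-3.5, -1.4, 4.5]
opening: 0.0108
finger_force: 60.2
```

```bash
python3 -c "
from h import *
st()"
```

```text
t 9.07 pos [ 0.5997 -0.0656  0.0654] head 0.8842 tilt [-5.e-04 -3.e-04 -1.e+00] F [-3.47 -1.43  4.52] M [-0.214  0.585 -0.008] open 0.0108 ff 60.2 q6 0.451
```

>>> send_rows(increments=[1,0,0,0,0.06,1,0,0,0,0.06,1,0,0,0,0.06,1,0,0,0,0.06,1,0,0,0,0.0])

```text
t: 9.48
tool_pos: [0.5996, -0.0656, 0.0654]
tool_rot: [-2.979, -0.998, 0.001]
ft_force: [-3.1, -1.0, 5.3]
opening: 0.0108
finger_force: 60.3
```

```bash
python3 -c "
from h import *
st()"
```

```text
t 9.48 pos [ 0.5996 -0.0656  0.0654] head 0.6468 tilt [-7.e-04 -2.e-04 -1.e+00] F [-3.11 -0.96  5.32] M [-0.142  0.693  0.008] open 0.0108 ff 60.3 q6 0.688
```

Turned 0.53 rad. From here I'll use small steps.

>>> send_rows(increments=[1,0,0,0,0.03,1,0,0,0,0.03,1,0,0,0,0.03,1,0,0,0,0.0])

```text
t: 9.82
tool_pos: [0.5996, -0.0655, 0.0654]
tool_rot: [-3.02, -0.866, 0.001]
ft_force: [-4.1, -0.6, 5.5]
opening: 0.0108
finger_force: 60.3
```

```bash
python3 -c "
from h import *
st()"
```

```text
t 9.82 pos [ 0.5996 -0.0655  0.0654] head 0.5585 tilt [-7.e-04 -1.e-04 -1.e+00] F [-4.11 -0.65  5.53] M [-0.073  0.674  0.031] open 0.0108 ff 60.3 q6 0.777
```

>>> send_rows(increments=[1,0,0,0,0.025,1,0,0,0,0.025,1,0,0,0,0.025,1,0,0,0,0.0])

```text
t: 10.15
tool_pos: [0.5996, -0.0655, 0.0654]
tool_rot: [-3.05, -0.753, 0.001]
ft_force: [-3.9, -1.0, 5.2]
opening: 0.0108
finger_force: 60.4
```

```bash
python3 -c "
from h import *
st()"
```

```text
t 10.15 pos [ 0.5996 -0.0655  0.0654] head 0.4838 tilt [-8.e-04 -0.e+00 -1.e+00] F [-3.86 -1.04  5.2 ] M [-0.021  0.733  0.009] open 0.0108 ff 60.4 q6 0.851
```

>>> send_rows(increments=[1,0,0,0,0.025,1,0,0,0,0.025,1,0,0,0,0.025,1,0,0,0,0.0])

```text
t: 10.48
tool_pos: [0.5995, -0.0654, 0.0654]
tool_rot: [-3.076, -0.638, 0.001]
ft_force: [-4.1, -0.6, 4.6]
opening: 0.0108
finger_force: 60.4
```

```bash
python3 -c "
from h import *
st()"
```

```text
t 10.48 pos [ 0.5995 -0.0654  0.0654] head 0.4088 tilt [-9.e-04  0.e+00 -1.e+00] F [-4.06 -0.59  4.62] M [-0.015  0.775  0.078] open 0.0108 ff 60.4 q6 0.926
```

Mz has risen slightly, to 0.08. Using finer steps.

>>> send_rows(increments=[1,0,0,0,0.02,1,0,0,0,0.02,1,0,0,0,0])

```text
t: 10.73
tool_pos: [0.5996, -0.0654, 0.0654]
tool_rot: [-3.088, -0.576, 0.001]
ft_force: [-4.2, -0.6, 6.0]
opening: 0.0109
finger_force: 60.4
```

```bash
python3 -c "
from h import *
st()"
```

```text
t 10.73 pos [ 0.5996 -0.0654  0.0654] head 0.3691 tilt [-9.e-04 -0.e+00 -1.e+00] F [-4.22 -0.62  5.97] M [-0.031  0.7    0.058] open 0.0109 ff 60.4 q6 0.966
```

>>> send_rows(increments=[1,0,0,0,0.02,1,0,0,0,0.02,1,0,0,0,0.02,1,0,0,0,0])

```text
t: 11.07
tool_pos: [0.5996, -0.0654, 0.0654]
tool_rot: [-3.104, -0.484, 0.001]
ft_force: [-4.2, -1.0, 5.6]
opening: 0.011
finger_force: 60.4
```

```bash
python3 -c "
from h import *
st()"
```

```text
t 11.07 pos [ 0.5996 -0.0654  0.0654] head 0.3092 tilt [-9.e-04 -0.e+00 -1.e+00] F [-4.18 -0.99  5.61] M [-0.055  0.714  0.083] open 0.011 ff 60.4 q6 1.026
```

>>> send_rows(increments=[1,0,0,0,0.02,1,0,0,0,0.02,1,0,0,0,0.02,1,0,0,0,0])

```text
t: 11.4
tool_pos: [0.5995, -0.0654, 0.0654]
tool_rot: [-3.117, -0.39, 0.001]
ft_force: [-4.1, -0.1, 5.4]
opening: 0.0111
finger_force: 60.4
```

```bash
python3 -c "
from h import *
st()"
```

```text
t 11.4 pos [ 0.5995 -0.0654  0.0654] head 0.2491 tilt [-9.e-04  0.e+00 -1.e+00] F [-4.14 -0.09  5.38] M [-0.046  0.75   0.056] open 0.0111 ff 60.4 q6 1.086
```

>>> send_rows(increments=[1,0,0,0,0.02,1,0,0,0,0.02,1,0,0,0,0.02,1,0,0,0,0])

```text
t: 11.73
tool_pos: [0.5996, -0.0654, 0.0654]
tool_rot: [-3.127, -0.297, 0.001]
ft_force: [-4.0, -0.7, 5.5]
opening: 0.011
finger_force: 60.4
```

```bash
python3 -c "
from h import *
st()"
```

```text
t 11.73 pos [ 0.5996 -0.0654  0.0654] head 0.1891 tilt [-9.e-04  1.e-04 -1.e+00] F [-3.99 -0.73  5.5 ] M [0.013 0.714 0.088] open 0.011 ff 60.4 q6 1.146
```

>>> send_rows(increments=[1,0,0,0,0.02,1,0,0,0,0.02,1,0,0,0,0])

```text
t: 11.98
tool_pos: [0.5995, -0.0654, 0.0654]
tool_rot: [-3.133, -0.234, 0.002]
ft_force: [-3.8, 0.2, 6.6]
opening: 0.0105
finger_force: 60.5
```

```bash
python3 -c "
from h import *
st()"
```

```text
t 11.98 pos [ 0.5995 -0.0654  0.0654] head 0.1493 tilt [-1.e-03  1.e-04 -1.e+00] F [-3.79  0.23  6.61] M [0.001 0.731 0.139] open 0.0105 ff 60.5 q6 1.186
```

Torque is rising (0.14). Smaller steps.

>>> send_rows(increments=[1,0,0,0,0.012,1,0,0,0,0])

```text
t: 12.15
tool_pos: [0.5995, -0.0653, 0.0654]
tool_rot: [-3.134, -0.216, 0.002]
ft_force: [-3.4, -0.2, 5.7]
opening: 0.0106
finger_force: 60.5
```

```bash
python3 -c "
from h import *
st()"
```

```text
t 12.15 pos [ 0.5995 -0.0653  0.0654] head 0.1379 tilt [-0.001  0.    -1.   ] F [-3.38 -0.21  5.72] M [0.058 0.784 0.187] open 0.0106 ff 60.5 q6 1.198
```

>>> send_rows(increments=[1,0,0,0,0.01,1,0,0,0,0])

```text
t: 12.32
tool_pos: [0.5995, -0.0654, 0.0654]
tool_rot: [-3.135, -0.201, 0.001]
ft_force: [-3.6, 0.3, 6.1]
opening: 0.0108
finger_force: 60.5
```

```bash
python3 -c "
from h import *
st()"
```

```text
t 12.32 pos [ 0.5995 -0.0654  0.0654] head 0.128 tilt [-9.e-04  0.e+00 -1.e+00] F [-3.59  0.26  6.09] M [0.034 0.757 0.217] open 0.0108 ff 60.5 q6 1.207
```

>>> send_rows(increments=[1,0,0,0,0.008,1,0,0,0,0,1,0,0,0,0])

```text
t: 12.57
tool_pos: [0.5995, -0.0654, 0.0654]
tool_rot: [-3.136, -0.189, 0.002]
ft_force: [-3.3, 0.1, 5.8]
opening: 0.0111
finger_force: 60.5
```

```bash
python3 -c "
from h import *
st()"
```

```text
t 12.57 pos [ 0.5995 -0.0654  0.0654] head 0.1205 tilt [-0.001 -0.    -1.   ] F [-3.28  0.07  5.76] M [0.063 0.723 0.15 ] open 0.0111 ff 60.5 q6 1.215
```

>>> send_rows(increments=[1,0,0,0,0])

```text
t: 12.65
tool_pos: [0.5995, -0.0653, 0.0654]
tool_rot: [-3.136, -0.189, 0.002]
ft_force: [-3.6, -0.4, 5.8]
opening: 0.011
finger_force: 60.5
```

```bash
cat > mz.py <<'E'
from h import *
a=[]
for i in range(6):
    env.camera('top'); s=env.read_state(); a.append(s['wrist_torque'][2])
print(np.round(a,3),np.mean(a)); st()
E
python3 mz.py
```

```text
[0.222 0.258 0.201 0.197 0.239 0.229] 0.22408498706829674
t 12.95 pos [ 0.5995 -0.0654  0.0654] head 0.1205 tilt [-9.e-04  0.e+00 -1.e+00] F [-3.68 -0.4   5.84] M [0.    0.766 0.229] open 0.0112 ff 60.5 q6 1.215
```

>>> send_rows(increments=[1,0,0,0,0.007,1,0,0,0,0])

```text
t: 13.12
tool_pos: [0.5995, -0.0654, 0.0654]
tool_rot: [-3.137, -0.178, 0.001]
ft_force: [-3.3, -0.3, 6.3]
opening: 0.0108
finger_force: 60.6
```

```bash
python3 mz.py
```

```text
[0.246 0.21  0.281 0.232 0.231 0.269] 0.2448755126496005
t 13.42 pos [ 0.5995 -0.0654  0.0654] head 0.1135 tilt [-0.0011  0.     -1.    ] F [-3.92 -0.31  6.07] M [0.031 0.707 0.269] open 0.0109 ff 60.6 q6 1.222
```

Nipped at about 0.245 N m. Easing the key back within its play before drawing it out.

>>> send_rows(increments=[1,0,0,0,-0.02,1,0,0,0,-0.02,1,0,0,0,-0.02,1,0,0,0,0])

```text
t: 13.75
tool_pos: [0.5995, -0.0654, 0.0654]
tool_rot: [-3.13, -0.273, 0.001]
ft_force: [-3.8, 1.2, 5.3]
opening: 0.0108
finger_force: 60.4
```

```bash
python3 mz.py
```

```text
[0.03  0.066 0.021 0.042 0.054 0.018] 0.038331425693083794
t 14.05 pos [ 0.5996 -0.0654  0.0654] head 0.173 tilt [-8.e-04  0.e+00 -1.e+00] F [-3.34  0.06  6.04] M [-0.052  0.798  0.018] open 0.011 ff 60.4 q6 1.162
```

>>> send_rows(increments=[1,0,0,-0.002,0,1,0,0,-0.003,0,1,0,0,-0.003,0,1,0,0,-0.004,0,1,0,0,-0.004,0])

```text
t: 14.47
tool_pos: [0.6003, -0.0655, 0.0816]
tool_rot: [3.13, 0.267, 0.001]
ft_force: [-0.8, 0.6, -1.1]
opening: 0.0108
finger_force: 59.4
```

```bash
python3 mz.py
```

```text
[ 0.003 -0.057  0.018 -0.012  0.003 -0.054] -0.016348492980301752
t 14.77 pos [ 0.6002 -0.0655  0.0813] head 0.1699 tilt [ 7.e-04 -2.e-04 -1.e+00] F [ 0.81  0.42 -1.25] M [-0.003 -0.049 -0.054] open 0.011 ff 59.4 q6 1.165
```

>>> send_rows(increments=[1,0,0,-0.01,0,1,0,0,-0.02,0,1,0,0,-0.03,0,1,0,0,-0.03,0,1,0,0,-0.01,0])

```text
t: 15.18
tool_pos: [0.6019, -0.0659, 0.1864]
tool_rot: [3.128, 0.266, 0.012]
ft_force: [1.3, 0.6, -0.7]
opening: 0.0109
finger_force: 59.4
```

>>> send_rows(increments=[1,-0.0153,0.0235,0,0,1,-0.0153,0.0235,0,0,1,-0.0153,0.0235,0,0,1,-0.0153,0.0235,0,0,1,-0.0153,0.0235,0,0])

```text
t: 15.6
tool_pos: [0.5436, -0.1951, 0.181]
tool_rot: [-3.13, -0.267, 0.0]
ft_force: [-0.2, -0.6, -2.1]
opening: 0.0107
finger_force: 59.4
```

>>> send_rows(increments=[1,-0.0153,0.0235,0,0,1,-0.0153,0.0235,0,0,1,-0.0153,0.0235,0,0,1,-0.0153,0.0235,0,0,1,-0.0153,0.0235,0,0])

```text
t: 16.02
tool_pos: [0.4881, -0.324, 0.181]
tool_rot: [-3.13, -0.266, 0.0]
ft_force: [0.4, 0.6, -2.0]
opening: 0.0108
finger_force: 59.4
```

>>> send_rows(increments=[1,0,0,0,-0.11,1,0,0,0,-0.11,1,0,0,0,-0.11,1,0,0,0,-0.11,1,0,0,0,-0.11])

```text
t: 16.43
tool_pos: [0.4886, -0.323, 0.1808]
tool_rot: [-2.937, -1.114, 0.0]
ft_force: [0.3, 0.4, -1.6]
opening: 0.0106
finger_force: 59.3
```

>>> send_rows(increments=[1,0,0,0,-0.11,1,0,0,0,-0.11,1,0,0,0,-0.11,1,0,0,0,-0.11,1,0,0,0,-0.11])

```text
t: 16.85
tool_pos: [0.4887, -0.3228, 0.1809]
tool_rot: [-2.524, -1.87, 0.0]
ft_force: [0.8, 0.7, -1.1]
opening: 0.0111
finger_force: 59.3
```

>>> send_rows(increments=[1,0,0,0.015,-0.11,1,0,0,0.015,-0.11,1,0,0,0.015,-0.11,1,0,0,0.005,-0.11,1,0,0,0,0])

```text
t: 17.27
tool_pos: [0.488, -0.3222, 0.1292]
tool_rot: [-2.055, -2.372, 0.0]
ft_force: [0.1, -0.6, -1.2]
opening: 0.0108
finger_force: 59.3
```

>>> send_rows(increments=[1,0,0,0,0,1,0,0,0,0])

```text
t: 17.43
tool_pos: [0.4892, -0.3232, 0.1317]
tool_rot: [2.065, 2.366, -0.0]
ft_force: [0.3, -0.3, -0.8]
opening: 0.0108
finger_force: 59.3
```

Run:
```python
from h import *
s,M,h=st(); c=snap('wrist','w5'); snap('top','t5')
# carry hole position: seen pixel compared
print(proj(c,[.4888,-.3228,.034]),'d',M.T@(np.array([.4888,-.3228,.0614])-s['tool_pos']))
t=load('t5')['color'][:,:,::-1][170:280,232:328]; t=cv2.resize(t,(480,550),interpolation=cv2.INTER_CUBIC)
w=c['color'][150:425,240:400,::-1]; w=cv2.resize(w,(320,550),interpolation=cv2.INTER_CUBIC)
cv2.imwrite('pics/crop5.png',np.hstack([t,w]))
```

```text
t 17.43 pos [ 0.4892 -0.3232  0.1317] head 1.7067 tilt [ 8.e-04 -7.e-04 -1.e+00] F [ 0.27 -0.31 -0.84] M [ 0.049  0.001 -0.057] open 0.0108 ff 59.3 q6 -0.85
(np.float64(319.0629959019176), np.float64(246.08402404488447)) d [ 0.00052969 -0.00037087  0.07031288]
```

View pics/crop5.png

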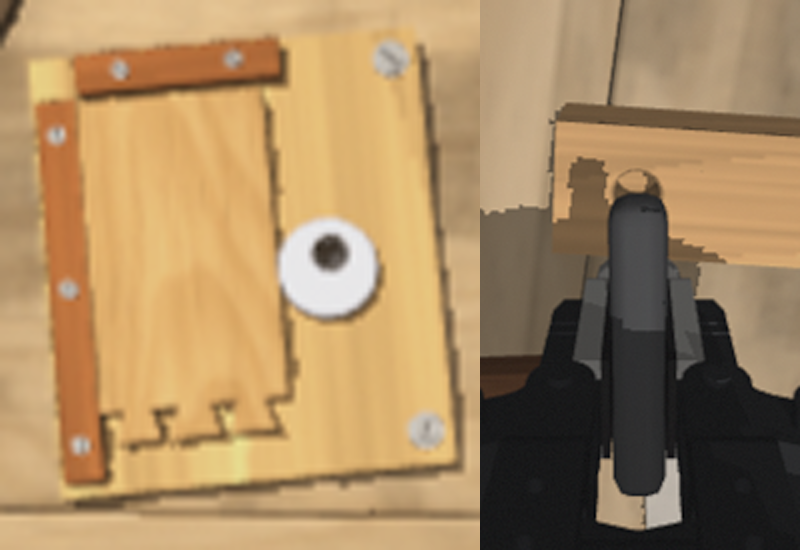

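Left: the board lies flush along the fence with the cam against it. Right: the hole at (638,180) lines up with the bar's axis. Lowering the key.

>>> send_rows(increments=[1,0.0003,-0.0003,0.02,0,1,0,0,0.018,0,1,0,0,0.006,0,1,0,0,0,0,1,0,0,0.003,0])

```text
t: 17.95
tool_pos: [0.4891, -0.3232, 0.0851]
tool_rot: [2.061, 2.368, -0.0]
ft_force: [-0.2, 0.8, -1.6]
opening: 0.0108
finger_force: 59.4
```

>>> send_rows(increments=[1,0,0,0.0015,0,1,0,0,0.0015,0,1,0,0,0.001,0,1,0,0,0,0])

```text
t: 18.28
tool_pos: [0.4887, -0.3228, 0.0804]
tool_rot: [2.062, 2.37, -0.0]
ft_force: [-0.2, 0.6, -0.9]
opening: 0.0108
finger_force: 59.4
```

```bash
python3 -c "
from h import *
st()"
```

```text
t 18.28 pos [ 0.4887 -0.3228  0.0804] head 1.7097 tilt [ 4.e-04 -4.e-04 -1.e+00] F [-0.15  0.62 -0.86] M [ 0.027 -0.047  0.023] open 0.0108 ff 59.4 q6 -0.853
```

>>> send_rows(increments=[1,0,0,0.0015,0,1,0,0,0.0015,0,1,0,0,0.0015,0,1,0,0,0,0])

```text
t: 18.62
tool_pos: [0.4884, -0.3226, 0.0753]
tool_rot: [-2.062, -2.37, 0.0]
ft_force: [-0.4, 0.5, -1.5]
opening: 0.0109
finger_force: 59.4
```

```bash
python3 -c "
from h import *
st()"
```

```text
t 18.62 pos [ 0.4884 -0.3226  0.0753] head 1.7098 tilt [-4.e-04  3.e-04 -1.e+00] F [-0.44  0.46 -1.51] M [ 0.005 -0.017 -0.011] open 0.0109 ff 59.4 q6 -0.854
```

Tip is about 6 mm in, with no contact. Going on down.

>>> send_rows(increments=[1,0,0,0.003,0,1,0,0,0.003,0,1,0,0,0.003,0,1,0,0,0.002,0,1,0,0,0,0])

```text
t: 19.03
tool_pos: [0.4883, -0.3225, 0.0639]
tool_rot: [-2.061, -2.37, 0.0]
ft_force: [0.4, -0.1, -1.1]
opening: 0.0108
finger_force: 59.4
```

>>> send_rows(increments=[1,0,0,0.001,0,1,0,0,0.0007,0,1,0,0,0,0])

```text
t: 19.28
tool_pos: [0.4886, -0.3227, 0.0628]
tool_rot: [-2.062, -2.37, 0.0]
ft_force: [-0.8, 0.4, -0.2]
opening: 0.0106
finger_force: 59.4
```

```bash
python3 -c "
from h import *
st()"
```

```text
t 19.28 pos [ 0.4886 -0.3227  0.0628] head 1.7098 tilt [-0. -0. -1.] F [-0.76  0.43 -0.19] M [ 0.028  0.007 -0.011] open 0.0106 ff 59.4 q6 -0.854
```

>>> send_rows(increments=[1,0,0,0.0008,0,1,0,0,0.0005,0,1,0,0,0,0,0.8,0,0,0,0,0.7,0,0,0,0], squeeze=20)

```text
t: 19.7
tool_pos: [0.4887, -0.3229, 0.0619]
tool_rot: [2.061, 2.37, -0.0]
ft_force: [-1.1, -0.1, 0.4]
opening: 0.0254
finger_force: 0.0
```

>>> send_rows(increments=[0.5,0,0,0,0,0.3,0,0,0,0,0.1,0,0,0,0,0,0,0,0,0,0,0,0,0,0])

```text
t: 20.12
tool_pos: [0.4886, -0.3228, 0.0616]
tool_rot: [2.062, 2.37, -0.0]
ft_force: [-0.3, 0.2, 0.8]
opening: 0.0839
finger_force: 0.0
```

>>> send_rows(increments=[0,0,0,0,0,0,0,0,0,0])

```text
t: 20.28
tool_pos: [0.4886, -0.3228, 0.0616]
tool_rot: [2.062, 2.37, -0.0]
ft_force: [-0.3, -0.8, 0.6]
opening: 0.0852
finger_force: 0.0
```

```bash
python3 -c "
from h import *
st()"
```

```text
t 20.28 pos [ 0.4886 -0.3228  0.0616] head 1.7098 tilt [ 0.e+00 -1.e-04 -1.e+00] F [-0.35 -0.82  0.58] M [-0.047  0.015 -0.064] open 0.0852 ff 0.0 q6 -0.854
```

>>> send_rows(increments=[0,0,0,-0.01,0,0,0,0,-0.03,0,0,0,0,-0.035,0,0,0,0,-0.04,0,0,0,0,0,0])

```text
t: 20.7
tool_pos: [0.4915, -0.3252, 0.1856]
tool_rot: [2.052, 2.359, -0.0]
ft_force: [1.1, -0.9, 1.8]
opening: 0.0856
finger_force: 0.0
```

>>> send_rows(increments=[0,0,0,0,0,0,0,0,0,0,0,0,0,0,0])

```text
t: 20.95
tool_pos: [0.488, -0.3222, 0.1756]
tool_rot: [-2.06, -2.369, 0.0]
ft_force: [0.5, -0.1, -1.0]
opening: 0.0853
finger_force: 0.0
```

Run:
```python
from h import *
st(); c=snap('wrist','w6'); print(proj(c,[.4871,-.3226,.072])); t=snap('top','t6')['color'][:,:,::-1]
t=cv2.resize(t[170:280,232:328],(480,550),interpolation=cv2.INTER_CUBIC)
w=cv2.resize(c['color'][170:320,270:357,::-1],(319,550),interpolation=cv2.INTER_CUBIC)
cv2.imwrite('pics/crop6.png',np.hstack([t,w]))
```

```text
t 20.95 pos [ 0.488  -0.3222  0.1756] head 1.7098 tilt [-0.0017  0.0014 -1.    ] F [ 0.48 -0.07 -0.96] M [0.019 0.013 0.041] open 0.0853 ff 0.0 q6 -0.854
(np.float64(318.56822535150695), np.float64(244.71321297971144))
```

View pics/crop6.png

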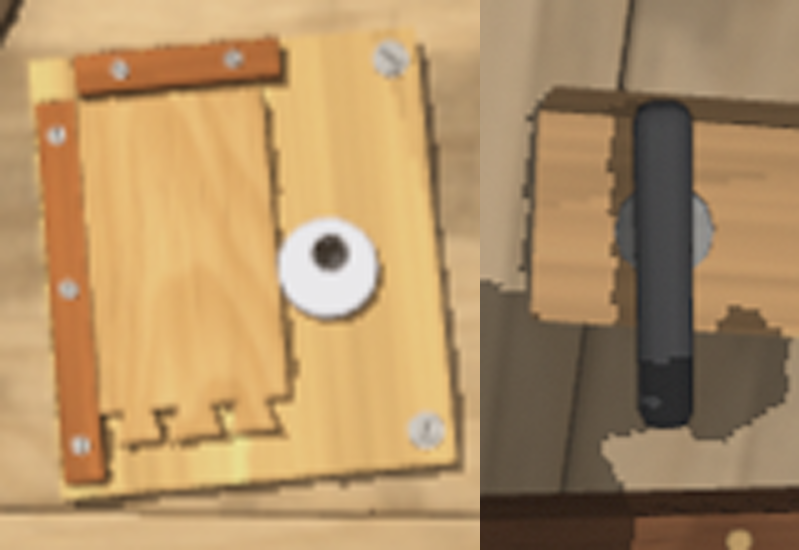

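The key stands upright in its hole with the collar seated at crop (665,230), the same as at the start. The board is flush with the fence. Handing in.

```bash
python3 -c "
from h import *
print(env.finish_job())"
```

```text
the job is handed in; nothing more can be done
None
```

I clamped the board against the fence at about 0.245 N m, put the key back upright and fully down in its own hole, and handed the job in at about 21 s; the hand-in returned no verdict.

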